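Switch on the decorating wheel under its push-latch flap

TASK

The electric decorating wheel is off, and its red rocker switch lies under the orange push-latch flap. Press the flap in so that it pops open, press the raised end of the red switch fully down to turn it on, then push the flap shut and press it in again until it latches closed. Use only the fingertips or the outside of the fingers: grasp and lift nothing, do not shove the wheel about, and leave the plate on it and the other things standing around where they are.

Things in the scene. Friction and masses are not known exactly. Their poses are not given: they have to be found in the camera images.
- wheel: Pale green electric wheel housing, 3 kg, loose on rubber feet, 200 (x) by 340 (y) by 66 mm high; metal wheel head (radius 88 mm, centre at y +70 mm, top 90 mm above the table) on its +y half, orange flap on its -y half. Origin: centre of the underside; x from the robot-side face to the far face, z up. Yaw up to 0.35 rad either way.
- flap (a joint): Angle of the orange spring flap, 88 (x) by 104 by 6 mm, hinged at its far (+x) edge. 0: latched, level; 1.35: open, free edge 160 mm up. From 0, press near the free edge (about 5 N) to the stop at -0.07 (6 mm down) and let go: it springs open in 1 s and stays. To close, push the outer face over and down (1-3 N), press to the stop, let go: stays at 0. A short press (not past -0.06) changes nothing.
- flap_press (a point): Point on the flap's outer (upper) face, midway across, 16 mm from the free (front) edge, 72 mm from the hinge; 80 mm above the table when latched. It moves with the flap; its z axis is the face's outward normal, its x axis points to the hinge. Under the flap, 70 mm from the hinge and 38 mm to +y of the middle, a thin striker 28 mm long hangs.
- flap_hinge (a point): Middle of the flap's hinge line, level with the flap's underside (74 mm above the table). The line runs along the wheel's y; at joint angle a the flap's underside runs from here 88 mm towards (-cos a, 0, +sin a) in the wheel's frame. Steel hinge blocks 46 mm to each side reach 77 mm above the table.
- rocker (a joint): Angle of the red rocker switch (44 mm long in the wheel's y, 26 mm wide, 8 mm thick) under the flap. 0 to 0.06 (start): off, its white-marked -y end raised; 0.44: fully on, that end down. Stiff (about 2 N at the end), no spring: it stays where it is left.
- rocker_high_end (a point): Point on top of the rocker's raised, white-marked -y end, 16 mm from the pivot, mid-width; about 64 mm above the table when off, 7 mm lower when on, 66 mm in front of the flap's hinge line. The compartment around is 88 (x) by 100 mm (y), rim 66 mm and floor 46 mm above the table; a black latch block fills its front +y corner.
- plate: Bystander: blue-and-white porcelain plate, 160 mm across, 22 mm high, loose on the wheel head. Origin under its centre.
- bowl: Bystander: small white porcelain bowl, 84 mm across, 45 mm high, on the table. Origin under its centre.
- jar: Bystander: amber pigment jar, 60 mm across, 70 mm high. Origin under its centre.
- brush: Bystander: paintbrush lying on the table, about 200 mm long, 9 mm thick; the origin lies near its middle, underside, x towards the bristles.
- brush_pot: Bystander: green and red pot 84 mm across, 90 mm high, with brushes standing in it to about 200 mm. Origin under its centre.
- bottle: Bystander: green glass bottle, 64 mm across, 150 mm high. Origin under its centre.
- dishes: Bystander: stack of three white dishes, 124 mm across, 50 mm high. Origin under its centre.

How it is judged:
By the outcome, as a careful person would: the job done as asked, in the order asked, and still so for the second after the job is handed in, with the robot touching nothing.
It also fails if it takes over 51 s, if anything falls off the work surface, if the arm or the gripper's body presses on something with over 40 N, if the wrist force passes 120 N, or if a joint passes its speed limit or range.

ROBOT

A 6-joint arm with a two-finger parallel gripper is mounted at the origin on the work surface. World frame = base frame: x ahead of the robot, y to its left, z up, the work surface at z = 0. Lengths are in m, angles in rad, forces in N, time in s.
With the tool pointing down it reaches from about 0.275 to 0.825 m from the base axis. Payload 4.9 kg.
Tool frame: the origin (TCP) lies midway between the tips of the shut fingers; the grasp point (between the pads) lies 19 mm behind it (bot.grip_depth is the distance from the TCP to the grasp point, in m); z points along the fingers, y is the line along which they close (so a half turn about z gives the same grasp; the last joint's range is limited). The gripper opens to 85 mm and grips with 20 to 120 N. Pads are 22 mm wide; open, the fingers measure 114 mm over their backs; the gripper's body (76 mm by 85 mm) begins 54 mm behind the grasp point. The pads swing forward as they close: fully open they stand 13 mm farther back than shut.
Start: joints at [1.115, 0.326, -0.193, 1.052, 0, 1.437], TCP at [0.174, 0.522, 0.231] pointing down, gripper open.
Joint ranges: [-2.65, 2.65], [-0.97, 1.79], [-1.3, 1.35], [-1.93, 2.1], [-1.47, 1.37], [-3.14, 3.14]. Speed limits (rad/s): [2.57, 2.57, 3.14, 3.14, 3.14, 3.14].

INTERFACE

Orientations are given as a unit quaternion [w, x, y, z].
In Python, from cell import bot gives the robot as it stands. Calls block until the motion is done:
- bot.move_pose(position, orientation): joint-space move of the TCP to a pose.
- bot.move_linear(position, speed=0.15, rotation=None, until_force=None): straight line of the TCP; rotation=None keeps the orientation; speed is the mean speed in m/s. With until_force (N) it stops when the force on the tool has changed by that much, and returns True; else False.
- bot.goto_joints(angles): joint-space move.
- bot.set_gripper(opening, grasp_force=None): opening from 0.0 (shut) to 1.0 (fully open); grasp_force is the grip in N (None keeps the last); returns when the fingers have stopped.
- bot.wait(seconds).
- bot.solve_ik(position, orientation): joint angles nearest the present ones, or None.
- bot.camera(name): name is "scene" or "top"; returns the picture (384x512x3 uint8, red, green, blue); there is no depth.
- bot.calibration(name): a dict with "mtx" (3x3 intrinsics, pixels), "k1" (the pictures are not rectified: a ray, as slopes to the right and down, at radius r is drawn at 1 + k1 r^2 times it, then the intrinsics apply), "extrinsics" (4x4, takes a point from world to camera coordinates). Camera axes: x right, y down, z forward; pixel columns grow to the right and rows downward; lengths in m; the calibration is good to about 2 mm. A picture is of the moment at which its call begins. calibration takes no time and is no camera call.
A pose or a line that the arm cannot do raises bot.PlanningError and nothing moves.
- bot.close_job(): hands the job in; it is judged then, once.
Trained networks look in the newest picture that a camera, given by its name, has taken for a name from the list of things; names that differ only in an ending like _2 or _b are one class to them, and where a whole thing is asked for, a point or a joint stands for the part that bears it (a point fixed in the world has none). Each returns a list of dicts, best first, with "confidence" (0 to 1); they miss things now and then, are a little off and sometimes report something else, mostly with a low value. They report only what shows in the picture. A call takes as long as a camera call.
- bot.search_frame(camera, thing): "bbox" ([left, top, width, height] in pixels, round what is visible of it).
Readings, each from a call of its own:
- bot.read_clock(): time.
- bot.read_joint_positions(): joint angles.
- bot.read_joint_vel(): joint speeds.
- bot.read_joint_efforts(): joint torques, N m.
- bot.read_position(): TCP position.
- bot.read_tool_rot(): TCP orientation.
- bot.read_ft_force(): force on the tool from outside, world axes, zero at the start.
- bot.read_moment(): the same for the moment, N m.
- bot.read_gripper_width(): opening from 0.0 (shut) to 1.0 (fully open).
- bot.read_finger_force(): force on a finger pad.
Only numpy, scipy, OpenCV 4.12 (cv2) and the standard library are available. Lean on these libraries where they do the work, as an engineer would, in place of code of your own. Each camera call takes 0.05 s, during which the arm holds its last target. There are 200 camera calls.

## Working session

There is one attempt and no reset: what is moved stays moved. The work goes in short steps, each a Python script; the robot and the scene stay as the last script left them, time stands still between calls to the robot, and variables do not carry over. Pictures are saved under pics/ and viewed, at most 10 in all, crops included, and the job is handed in when it is done.

```bash
mkdir -p pics; ls; python3 - <<'E'
from cell import bot
import cv2,numpy as np
for c in ("scene","top"):
    im=bot.camera(c); cv2.imwrite(f"pics/{c}0.png",im[:,:,::-1])
    k=bot.calibration(c); print(c,np.round(k["mtx"],1).tolist(),k["k1"],np.round(k["extrinsics"],4).tolist())
    for t in ("wheel","flap","plate","bottle","brush_pot"):
        print(t,[(d["bbox"],round(d["confidence"],2)) for d in bot.search_frame(c,t)][:2])
print(bot.read_clock(),bot.read_tool_rot())
a=cv2.imread("pics/scene0.png");b=cv2.imread("pics/top0.png")
E
```

```text
pics
scene [[470.3, 0.0, 248.3], [0.0, 470.3, 195.8], [0.0, 0.0, 1.0]] 0.0276863982756767 [[0.1426, 0.9898, -0.0035, -0.0646], [0.8168, -0.1197, -0.5643, -0.3924], [-0.559, 0.0775, -0.8256, 1.8371], [0.0, 0.0, 0.0, 1.0]]
wheel [([213.3, 165.3, 108.8, 65.2], 0.72), ([363.7, 122.9, 25.0, 38.3], 0.46)]
flap [([214.9, 180.9, 32.6, 23.3], 0.63)]
plate [([258.2, 161.8, 55.2, 40.3], 0.73)]
bottle [([365.0, 126.6, 24.3, 35.4], 0.62)]
brush_pot [([57.6, 143.1, 41.4, 61.3], 0.85)]
top [[393.0, 0.0, 262.0], [0.0, 393.0, 185.3], [0.0, 0.0, 1.0]] -0.02201083487013912 [[0.0199, -0.9995, -0.0242, -0.0102], [-0.9953, -0.0175, -0.0956, 0.549], [0.0951, 0.026, -0.9951, 1.2473], [0.0, 0.0, 0.0, 1.0]]
wheel [([197.3, 154.8, 107.9, 77.4], 0.68)]
flap [([263.6, 179.6, 38.6, 31.8], 0.63)]
plate [([199.9, 162.4, 52.3, 55.9], 0.66)]
bottle [([99.7, 224.7, 33.7, 24.4], 0.72), ([93.0, 169.5, 35.6, 36.3], 0.55)]
brush_pot [([416.4, 213.9, 52.0, 40.0], 0.8), ([264.4, 181.1, 34.1, 30.4], 0.66)]
0.6 [-3.73496115e-06  1.60249844e-01  9.87076485e-01 -3.11949269e-05]
```

View pics/scene0.png

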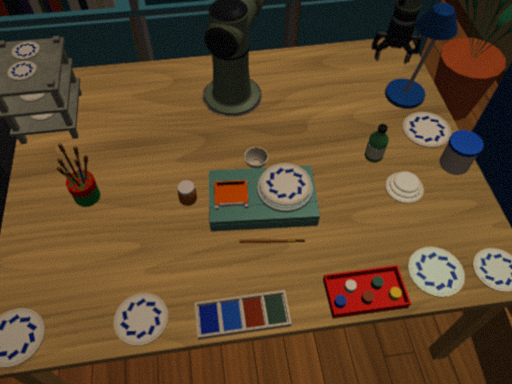

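View pics/top0.png

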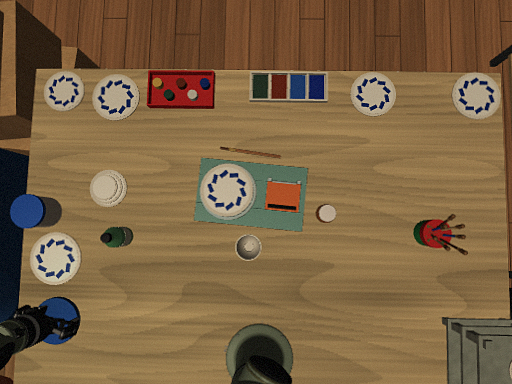

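The scene picture shows the wheel around (262,197) with the flap at (232,193). In the top view the wheel is around (251,195), the flap at (283,196), the bowl at (248,247) in front and the jar at (326,213). I'll fit the housing silhouette in both views.

```bash
cat > h.py <<'E'
import numpy as np,cv2
from scipy.optimize import least_squares
from scipy.spatial.transform import Rotation as R
def proj(k,P):
    P=np.atleast_2d(P); E=k["extrinsics"]; c=P@E[:3,:3].T+E[:3,3]
    s=c[:,:2]/c[:,2:]; s=s*(1+k["k1"]*(s**2).sum(1,keepdims=True))
    return s@k["mtx"][:2,:2].T+k["mtx"][:2,2]
def w2(p,L):
    L=np.atleast_2d(L).astype(float); c,s=np.cos(p[2]),np.sin(p[2])
    return np.c_[p[0]+c*L[:,0]-s*L[:,1],p[1]+s*L[:,0]+c*L[:,1],L[:,2]]
BOX=np.array([[x,y,z] for x in(-.1,.1) for y in(-.17,.17) for z in(.004,.066)])
E
python3 - <<'E'
from h import *
from cell import bot
seg={}
for c in("scene","top"):
    im=cv2.imread(f"pics/{c}0.png"); hsv=cv2.cvtColor(im,cv2.COLOR_BGR2HSV)
    m=cv2.inRange(hsv,(65,50,40),(95,255,255))
    n,l,st,_=cv2.connectedComponentsWithStats(m); 
    roi=np.zeros_like(m); roi[150:240,190:330]=255
    n,l,st,ce=cv2.connectedComponentsWithStats(m&roi); i=1+np.argmax(st[1:,4]); print(c,st[i])
    seg[c]=cv2.convexHull(np.argwhere(l==i)[:,::-1].astype(np.float32))[:,0]
K={c:bot.calibration(c) for c in seg}
th=np.linspace(0,2*np.pi,72,endpoint=False); D=np.c_[np.cos(th),np.sin(th)]
def res(p):
    r=[]
    for c in seg:   # support functions of the hulls
        r.append((proj(K[c],w2(p,BOX))@D.T).max(0)-((seg[c]@D.T).max(0)+.0))
    return np.concatenate(r)
for x0 in (.4,.5):
  s=least_squares(res,[x0,0,-.0],loss="soft_l1"); print(s.x,s.cost,np.round(res(s.x).reshape(2,-1)[:,::6],1))
p=s.x; np.save("p.npy",p)
out=[]
for c,(x,y,w,h) in {"scene":(195,150,140,90),"top":(185,145,150,120)}.items():
    im=cv2.imread(f"pics/{c}0.png"); f=5
    I=cv2.resize(im[y:y+h,x:x+w],None,fx=f,fy=f,interpolation=cv2.INTER_CUBIC)
    L=np.r_[BOX[1::2]]; fl=np.array([[-.06,0,.08]])
    for q in proj(K[c],w2(p,L)): cv2.circle(I,tuple(int(v) for v in (q-[x,y]+.5)*f),4,(255,0,255),1)
    # head centre
    q=proj(K[c],w2(p,[[0,.07,.112]]))[0]; cv2.circle(I,tuple(int(v) for v in (q-[x,y]+.5)*f),4,(0,255,255),1)
    m=cv2.inRange(cv2.cvtColor(im,cv2.COLOR_BGR2HSV),(3,150,90),(16,255,255)); m[:150]=0;m[235:]=0
    n,l,st,ce=cv2.connectedComponentsWithStats(m); i=1+np.argmax(st[1:,4]); 
    # orange blob centre back-projected to z=.08 in the wheel frame
    g=least_squares(lambda q:proj(K[c],w2(p,[[q[0],q[1],.08]]))[0]-ce[i],[0,-.1]).x; print(c,ce[i],st[i],"flap centroid",g)
    cv2.imwrite(f"pics/crop_{c}.png",I)
E
```

```text
scene [ 209  167  110   61 2286]
top [ 195  158  112   73 2229]
[ 0.51699098  0.03496492 -0.07811242] 260.4042027430364 [[1.8 4.6 8.1 5.3 5.9 4.5 1.  2.2 1.8 2.4 2.4 1.8]
 [1.3 2.1 2.  1.4 2.4 2.5 1.9 1.6 1.1 0.3 0.9 1.3]]
[ 0.51699098  0.03496491 -0.07811372] 260.4042026570626 [[1.8 4.6 8.1 5.3 5.9 4.5 1.  2.2 1.8 2.4 2.4 1.8]
 [1.3 2.1 2.  1.4 2.4 2.5 1.9 1.6 1.1 0.3 0.9 1.3]]
scene [230.44642857 192.29464286] [214 180  34  25 672] flap centroid [ 0.00337717 -0.10004274]
top [282.53113553 195.41269841] [265 181  36  32 819] flap centroid [ 0.00456022 -0.10040315]
```

View pics/crop_top.png

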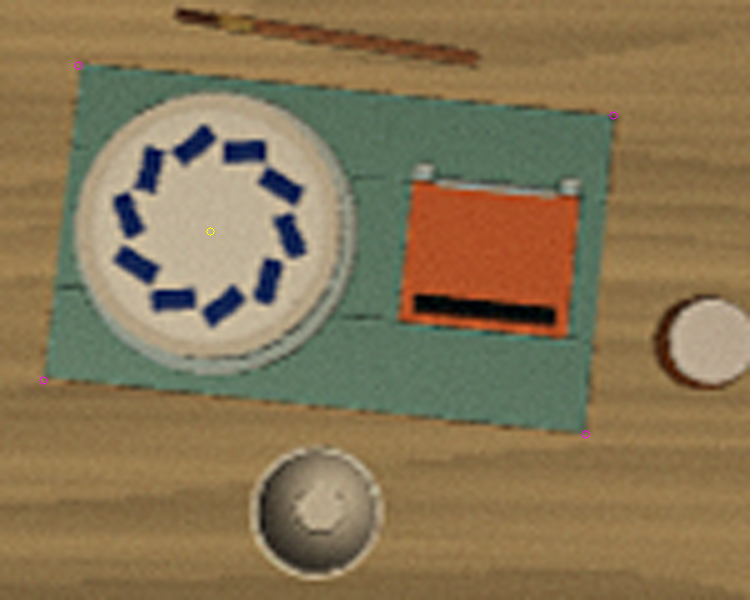

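View pics/crop_scene.png

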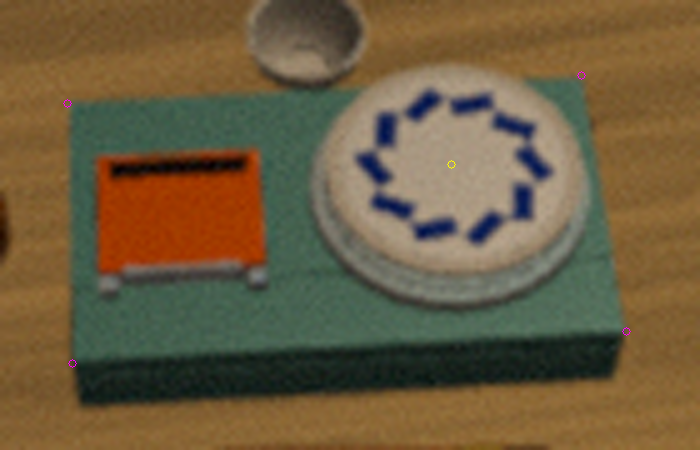

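The crops confirm the fit to about 1 px (top-view corners at 616,116 and 46,379; flap corners at 412,181 and 567,337). I'll refine it with the hand-read corners and locate the flap.

```bash
python3 - <<'E'
from h import *
from cell import bot
K={c:bot.calibration(c) for c in("scene","top")}
o={"top":(185,145),"scene":(195,150)}
px=lambda c,L:np.array(L)/5.+o[c]-.5
far_l,far_r,near_r,near_l=[.1,.17,.066],[.1,-.17,.066],[-.1,-.17,.066],[-.1,.17,.066]
C={"top":([far_l,far_r,near_r,near_l],px("top",[(82,66),(616,116),(585,432),(46,379)])),
 "scene":([near_r,near_l,far_l,far_r],px("scene",[(70,103),(583,77),(622,331),(74,362)]))}
res=lambda p,cs=("top","scene"):np.concatenate([(proj(K[c],w2(p,C[c][0]))-C[c][1]).ravel() for c in cs])
for cs in (("top",),("scene",),("top","scene")):
    s=least_squares(res,np.load("p.npy"),args=(cs,)); print(cs,s.x,np.abs(s.fun).max())
p=s.x; np.save("p.npy",p)
F={"top":[(412,181),(580,193),(567,337),(400,320)],"scene":[(268,263),(100,272),(97,158),(261,149)]} # hinge+y,hinge-y,front-y,front+y
def fr(q): # flap hinge x, mid y
    P=w2(p,[[q[0]+dx,q[1]+dy,.08] for dx,dy in((0,.052),(0,-.052),(-.088,-.052),(-.088,.052))])
    return np.concatenate([(proj(K[c],P)-px(c,F[c])).ravel() for c in F])
s=least_squares(fr,[.045,-.1]); print("hinge x,mid y",s.x,np.round(s.fun,1))
np.save("f.npy",s.x); print("press world",w2(p,[[s.x[0]-.072,s.x[1],.08]]))
E
```

```text
('top',) [ 0.51766438  0.03383778 -0.07910319] 0.4789636564611328
('scene',) [ 0.51676492  0.03516252 -0.08347306] 0.8123271558071679
('top', 'scene') [ 0.5173257   0.03447832 -0.08099949] 0.6958014225991747
hinge x,mid y [ 0.0455788  -0.09906146] [-0.1 -0.1 -0.2  0.8 -0.3  0.3 -0.5  0.3 -0.2  0.5 -0.1  0.5 -0.1  0.3
 -0.5  0.4]
press world [[ 0.48297597 -0.0621206   0.08      ]]
```

```bash
cat >> h.py <<'E'
p=np.load("p.npy"); hx,my=np.load("f.npy")
def W(dx,dy,z): return w2(p,[[hx+dx,my+dy,z]])[0]   # relative to hinge middle, height above table
def Q(t): return (R.from_euler("z",p[2])*R.from_euler("y",np.pi-t)).as_quat(scalar_first=True)
E
python3 - <<'E'
from h import *
from cell import bot
bot.set_gripper(0.0)
s=bot.read_position(); bot.move_linear([s[0],s[1],.30],speed=.25)
bot.move_pose(W(-.10,0,.28),Q(.3))
bot.move_linear(W(-.072,0,.10),speed=.2)
print(bot.read_ft_force(),bot.read_clock())
print(bot.move_linear(W(-.072,0,.066),speed=.02,until_force=14),bot.read_position(),bot.read_ft_force())
bot.move_linear(W(-.115,0,.13),speed=.2)
bot.move_linear(W(-.16,0,.26),speed=.2)
bot.wait(.5)
for c in("scene","top"):
    im=bot.camera(c); cv2.imwrite(f"pics/{c}1.png",im[:,:,::-1])
    print(c,[[(d["bbox"],round(d["confidence"],2)) for d in bot.search_frame(c,t)][:1] for t in("rocker","rocker_high_end","flap")])
a=cv2.resize(cv2.imread("pics/scene1.png")[150:235,190:320],None,fx=4.5,fy=4.5,interpolation=cv2.INTER_CUBIC)
cv2.imwrite("pics/s1.png",a)
b=cv2.resize(cv2.imread("pics/top1.png")[140:250,185:345],None,fx=4.5,fy=4.5,interpolation=cv2.INTER_CUBIC); cv2.imwrite("pics/t1.png",b)
print(bot.read_clock())
E
```

```text
[-0.26796083 -0.40134767  0.11630499] 5.1417
True [ 0.48281051 -0.06221369  0.07504357] [-4.11116952  0.41780715 14.38574341]
scene [[], [], [([216.4, 181.8, 33.1, 23.4], 0.58)]]
top [[([278.1, 198.9, 16.4, 10.8], 0.64)], [([277.1, 200.7, 15.4, 5.2], 0.43)], [([267.0, 178.6, 33.8, 16.4], 0.71)]]
8.5583
```

View pics/s1.png

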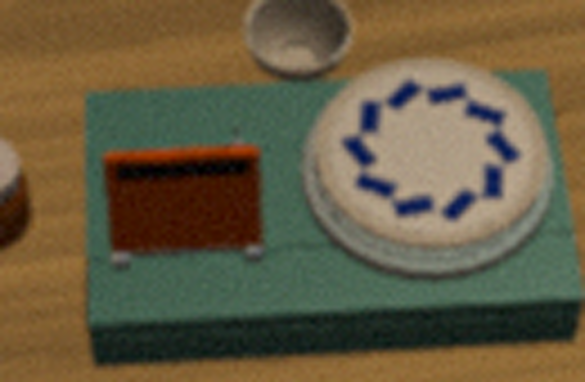

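View pics/t1.png

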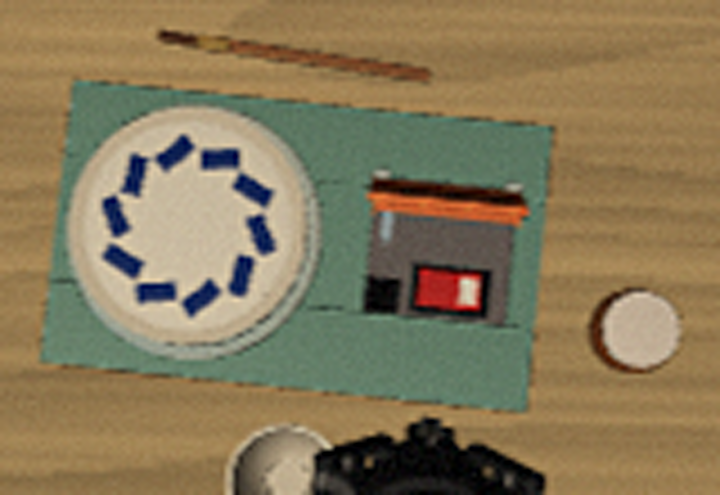

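The flap is open; nothing else has moved. In the top crop the red rocker spans (416–487, 267–312), with its white end at (468,291). I'll compute its position and press it, leaning the tool to match the "on" slope.

```bash
python3 - <<'E'
from h import *
from cell import bot
k=bot.calibration("top")
def loc(u,v,z): return least_squares(lambda q:proj(k,W(q[0],q[1],z))[0]-(np.array([u,v])/4.5+[185,140]-.4),[-.06,0]).x
print("white",loc(469,291,.063),"red/white border",loc(458,290,.062),"ends",loc(416,286,.058),loc(485,293,.063))
print("wheel corners now", [ (w2(p,[[x,y,.066]])[0], proj(k,w2(p,[[x,y,.066]]))[0]-[185,140]+.4) for x,y in((.1,-.17),(-.1,-.17))])
q=lambda a,t:(R.from_euler("z",p[2])*R.from_euler("x",a)*R.from_euler("y",np.pi-t)*R.from_euler("z",np.pi/2)).as_quat(scalar_first=True)
for s in (1,-1): 
    qq=(R.from_quat(q(.22,.15),scalar_first=True)*R.from_euler("z",(s-1)*np.pi/2)).as_quat(scalar_first=True); print(s,bot.solve_ik(W(-.064,-.016,.06),qq))
E
```

```text
white [-0.06553919 -0.02344573] red/white border [-0.06555527 -0.01581468] ends [-0.06548296  0.01347277] [-0.06581806 -0.03462384]
wheel corners now [(array([ 0.60324297, -0.14305541,  0.066     ]), array([122.91967602,  28.15780339])), (array([ 0.4038987 , -0.12687322,  0.066     ]), array([117.10011762,  91.85312587]))]
1 [-0.46965986  0.37637465 -0.67146778  0.46444361  0.25920815  1.20636164]
-1 [-0.46965986  0.37637465 -0.67146778  0.46444361  0.25920815 -1.93523101]
```

```bash
python3 - <<'E'
from h import *
from cell import bot
q=(R.from_euler("z",p[2])*R.from_euler("x",.22)*R.from_euler("y",np.pi-.15)*R.from_euler("z",np.pi/2)).as_quat(scalar_first=True)
bot.move_pose(W(-.075,-.030,.24),q)
bot.move_linear(W(-.065,-.025,.08),speed=.15)
print(bot.read_ft_force())
print(bot.move_linear(W(-.065,-.025,.050),speed=.02,until_force=12),bot.read_position(),bot.read_ft_force())
bot.move_linear(W(-.065,-.027,.09),speed=.15)
bot.move_linear(W(-.10,-.03,.26),speed=.2)
bot.move_pose(W(-.20,-.0,.28),Q(.3))
im=bot.camera("top"); cv2.imwrite("pics/top2.png",im[:,:,::-1])
b=cv2.resize(cv2.imread("pics/top2.png")[165:230,240:320],None,fx=8,fy=8,interpolation=cv2.INTER_CUBIC); cv2.imwrite("pics/t2.png",b)
print(bot.read_clock())
E
```

```text
[ 0.02015227 -0.27081229 -0.70575433]
True [ 0.48762342 -0.08873531  0.0572659 ] [-3.2355483   0.03069234  9.44108101]
14.9333
```

View pics/t2.png

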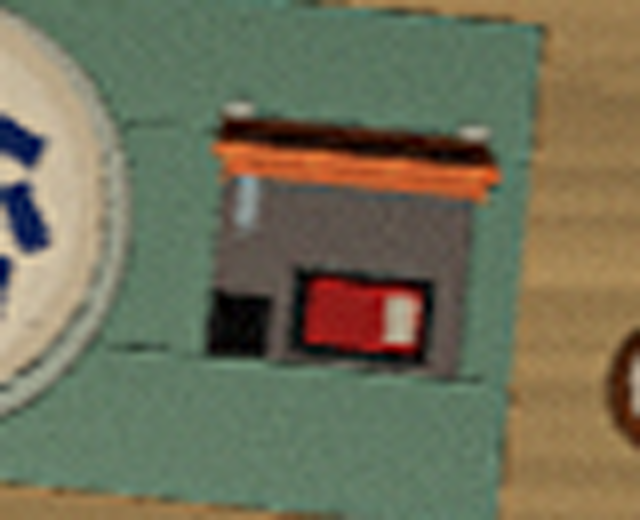

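The rocker looks pressed, with the white end flush at (402,318). I'll press once more, slightly shifted and firmer, to confirm it is at its stop, then close the flap.

```bash
python3 - <<'E'
from h import *
from cell import bot
q=(R.from_euler("z",p[2])*R.from_euler("x",.28)*R.from_euler("y",np.pi-.15)*R.from_euler("z",np.pi/2)).as_quat(scalar_first=True)
bot.move_pose(W(-.085,-.030,.24),q)
bot.move_linear(W(-.060,-.023,.08),speed=.2)
for f in (5,16):
    print(bot.move_linear(W(-.060,-.023,.050),speed=.02,until_force=f),bot.read_position()[2],bot.read_ft_force())
bot.move_linear(W(-.062,-.025,.09),speed=.15)
bot.move_linear(W(-.10,-.03,.26),speed=.25)
# feasibility of the closing poses
for a in (1.3,.8,.3,0,-.08): print(bot.solve_ik(W(-.076*np.cos(a)+.006*np.sin(a)+.012,0,.074+.076*np.sin(a)+.006*np.cos(a)),Q(0)) is not None)
print(bot.read_clock())
E
```

```text
True 0.0802065873170064 [-2.61060906 -0.76003301  3.01955974]
True 0.07034979112587511 [-5.14570508 -0.11940566 -0.54507085]
True
True
True
True
True
19.2667
```

Those stops came well above the rocker with a robotward force, so the knuckles probably brushed the open flap in this wrist orientation. I'll check the scene, then press with the fingers turned a quarter turn and leaning back more.

```bash
python3 - <<'E'
from h import *
from cell import bot
q=(R.from_euler("z",p[2])*R.from_euler("x",.25)*R.from_euler("y",np.pi-.38)).as_quat(scalar_first=True)
bot.move_pose(W(-.15,-.03,.24),q)
im=bot.camera("top"); cv2.imwrite("pics/top3.png",im[:,:,::-1])
a=cv2.imread("pics/top1.png")[150:215,190:320].astype(int); b=cv2.imread("pics/top3.png")[150:215,190:320].astype(int)
d=np.abs(a-b).max(2)>50; print("changed px",d.sum(),np.argwhere(d)[:,::-1].mean(0)+[190,150] if d.any() else "")
bot.move_linear(W(-.068,-.021,.085),speed=.2); bot.wait(.2); f0=bot.read_ft_force(); print(f0)
print(bot.move_linear(W(-.067,-.021,.050),speed=.02,until_force=14),bot.read_position()[2],bot.read_ft_force()-f0, bot.read_moment())
bot.move_linear(W(-.075,-.024,.09),speed=.15)
bot.move_linear(W(-.15,-.03,.26),speed=.25)
im=bot.camera("top"); cv2.imwrite("pics/top4.png",im[:,:,::-1])
r=[cv2.resize(cv2.imread(f"pics/top{i}.png")[175:220,255:310],None,fx=7,fy=7,interpolation=cv2.INTER_CUBIC) for i in(1,4)]
cv2.imwrite("pics/t4.png",np.hstack(r)); print(bot.read_clock())
E
```

```text
changed px 33 [286.81818182 204.09090909]
[-0.17788426 -0.33295893 -0.37980036]
True 0.06029326901426432 [-5.44933856 -1.19017949 14.63877325] [0.11130886 0.65002619 0.15335532]
24.4833
```

View pics/t4.png

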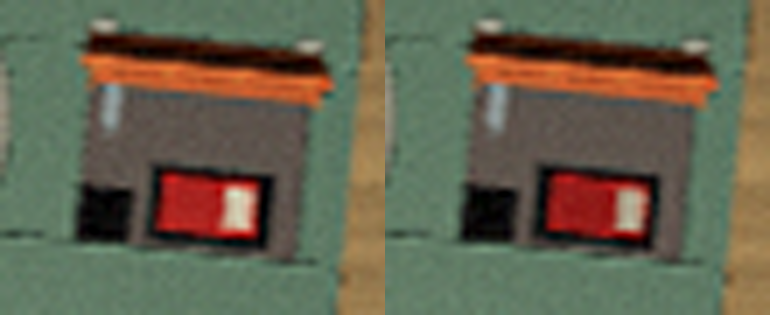

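The right crop (now) shows the white end darker and lower, so the rocker has turned, and the flap and wheel have not moved. I'll do one last press entirely inside the rocker's outline, to rule out the bezel as the stop.

```bash
python3 - <<'E'
from h import *
from cell import bot
q=(R.from_euler("z",p[2])*R.from_euler("x",.35)*R.from_euler("y",np.pi-.38)).as_quat(scalar_first=True)
bot.move_pose(W(-.13,-.03,.22),q)
bot.move_linear(W(-.064,-.014,.085),speed=.25); bot.wait(.2); f0=bot.read_ft_force()
print(f0)
for f in(3,14): 
    print(bot.move_linear(W(-.062,-.014,.050),speed=.02,until_force=f),bot.read_position()[2],bot.read_ft_force()-f0)
bot.move_linear(W(-.075,-.018,.09),speed=.15)
bot.move_linear(W(-.13,-.03,.24),speed=.3)
print(bot.read_clock())
E
```

```text
[0.39893528 0.59449988 0.77927097]
True 0.06237534798600958 [-3.40723818 -2.2526372   6.34528177]
True 0.062093434163814964 [-7.10176623 -4.06706035 12.92594395]
28.15
```

The rocker is hard against its stop (0.3 mm travel between 6 N and 13 N), so the switch is on. Now I'll close the flap.

```bash
python3 - <<'E'
from h import *
from cell import bot
q=Q(.1)
def P(a,r): return W(-r*np.cos(a)+.006*np.sin(a)+.012,0,.074+r*np.sin(a)+.006*np.cos(a))
bot.move_linear(W(-.10,0,.29),speed=.3)
bot.move_pose(W(.06,0,.29),q)
bot.move_linear(W(.06,0,.142),speed=.25)
bot.move_linear(P(1.3,.07),speed=.12)
for a,r in((1.0,.072),(.7,.074),(.4,.077),(.1,.082)): bot.move_linear(P(a,r),speed=.12)
f0=bot.read_ft_force(); print(f0,bot.read_clock())
print(bot.move_linear(W(-.070,0,.064),speed=.02,until_force=14),bot.read_position()[2],bot.read_ft_force())
bot.wait(.2)
bot.move_linear(W(-.071,0,.11),speed=.08)
bot.move_linear(W(-.10,0,.26),speed=.25)
bot.move_pose(W(-.20,.0,.30),Q(.3))
for c in("top","scene"):
    im=bot.camera(c); cv2.imwrite(f"pics/{c}5.png",im[:,:,::-1])
a=cv2.resize(cv2.imread("pics/top5.png")[140:250,185:345],None,fx=4.4,fy=4.4)[:, :]
b=cv2.resize(cv2.imread("pics/scene5.png")[130:250,180:340],None,fx=5,fy=5)
cv2.imwrite("pics/t5.png",a); cv2.imwrite("pics/s5.png",b); print(bot.read_clock())
E
```

```text
[-1.56113845 -0.43644467  2.81140176] 31.9833
True 0.0743405682623831 [-1.89078485  1.78596969 11.44426721]
34.9333
```

View pics/t5.png

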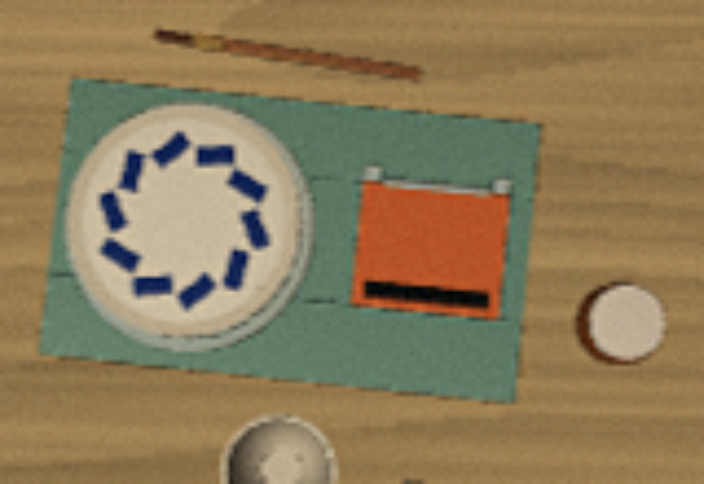

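The flap lies flat and latched (355–510, 182–318), and the wheel, plate and other things are where they started.

```bash
python3 -c "
from cell import bot
print(bot.close_job(),bot.read_clock())"
```

```text
the job is handed in; nothing more can be done
the job is handed in; nothing more can be done
```

I opened the flap, pressed the red switch down to its stop and latched the flap shut again, then handed the job in after about 35 s; the wheel, plate and nearby things look unmoved, though one aborted extra press on the switch apparently brushed the open flap.

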